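# Stamp the form on the sloping document stand

### The arm

A 6-joint arm with a two-finger parallel gripper is mounted at the origin on a cart in front of the work surface, level with it; the furniture and walls round the work are solid. World frame = base frame: x ahead of the robot, y to its left, z up, the work surface at z = 0. Lengths are in mm, angles in rad, forces in N, time in s.
With the tool pointing down it reaches from about 250 to 725 mm from the base axis. Payload 9.7 kg.
Tool frame: the origin (TCP) lies midway between the tips of the shut fingers; the grasp point (between the pads) lies 19 mm behind it (bot.tcp_to_grasp is the distance from the TCP to the grasp point, in mm); z points along the fingers, y is the line along which they close (so a half turn about z gives the same grasp; the last joint's range is limited). The gripper opens to 85 mm and grips with 20 to 120 N. Pads are 22 mm wide; open, the fingers measure 114 mm over their backs; the gripper's body (76 mm by 85 mm) begins 54 mm behind the grasp point. The pads swing forward as they close: fully open they stand 13 mm farther back than shut.
Start: joints at [-1.313, 0.087, 0.176, 1.66, 0, 1.571], TCP at [140.222, -531.822, 231.284] pointing down, gripper open.
Joint ranges: [-3.13, 3.13], [-0.85, 1.81], [-1.15, 1.24], [-2.2, 2.28], [-1.44, 1.52], [-3.14, 3.14]. Speed limits (rad/s): [2.22, 2.22, 2.57, 3.14, 3.14, 3.14].

### API

Orientations are given as a 3x3 rotation matrix whose columns are the frame's x, y, z axes.
In Python, from cell import bot gives the robot as it stands.
- The arm moves only by the tool drive_tool, never from a script. Its argument "steps" is text: rows parted by semicolons, each of 7 numbers parted by spaces: the shift along the tool's x, y, z in cm, then the turn, a rotation vector about the tool's x, y, z in degrees, then the opening, from -1 (shut) to 1 (fully open). A call has 1 to 12 rows; each row shifts and turns the commanded pose from where the row before left it, along the tool's axes as they then stand; what a row does not reach is not made up. A row lasts 1/10 s, in which the tool goes at most 50 mm and 8.59 degrees, less where a joint would pass 70% of its speed; a pose out of reach is approached as far as the arm can. A call is refused whole if a number of a shift passes 5 or a number of a turn 8.59, either way. A call with a gripper value outside its range is refused whole. The fingers move at their own pace and stop on an object; the grip force is fixed at half the most. Time passes only in rows, so rows that do not move let the fingers close. It gives the time, the measured TCP pose, the force, the opening and the grip force at its end, in the units of the state.
- bot.get_state(): the state, without advancing time (a new reading comes with each control period).
- bot.get_image(name): name is "scene" or "top"; returns the picture (384x512x3 uint8, red, green, blue); there is no depth.
- bot.camera_info(name): a dict with "intrinsics" (3x3 intrinsics, pixels), "R" (3x3) and "t" (3): a world point X has camera coordinates R X + t. Camera axes: x right, y down, z forward; pixel columns grow to the right and rows downward; lengths in mm; the calibration is good to about 2 mm. A picture is of the moment at which its call begins. camera_info takes no time and is no camera call.
- bot.hand_in(): hands the job in; it is judged then, once.
The state is a dict: "t": time; "joints": joint angles; "joint_velocities": joint speeds; "joint_torque": joint torques, N m; "tcp_pos": TCP position; "tool_rot": TCP orientation; "ft_force": force on the tool from outside, world axes, zero at the start; "wrist_torque": the same for the moment, N m; "finger_gap": opening from 0.0 (shut) to 1.0 (fully open); "grasp_force": force on a finger pad.
Only numpy, scipy, OpenCV 4.12 (cv2) and the standard library are available. Lean on these libraries where they do the work, as an engineer would, in place of code of your own. Each camera call takes 0.05 s, during which the arm holds its last target. There are 200 camera calls.

### The job

Take the rectangular self-inking stamp from the wooden tray, set it flat on the sloping form, squarely in the middle of the printed rectangle and with its paper-label side towards the stand's low edge, and press its head right down to the stop. Then let the head spring up and stand the stamp upright in the tray again, set down rather than dropped. Make no print anywhere else, leave the round stamp standing in the tray, and do not shift or knock over the glue stick and the jar.

Things in the scene. Friction and masses are not known exactly. Their poses are not given: they have to be found in the camera images.
- stamp_grip (a point): Rectangular self-inking stamp in the tray: black plunger head, 38 mm (x) by 60 mm (y) by 70 mm tall, over a dark grey foot. This point is the head's middle, 72 mm above the foot's underside while the head is up; it moves with the head. z points up the stamp, y along its long side. Gripped across the 38 mm, the stamp can be carried and pressed in one grasp; its foot then hangs with the head fully up
- stamp: The stamp's lower part: grey foot 44 mm (x) by 66 mm (y) by 12 mm high, and grey body inside the head. Origin and axes as stamp_foot. Whole stamp 98 mm tall, 0.15 kg, head's underside 28 mm and flat top 98 mm above the foot's underside. Its -x side has the paper label (on the head) and faces the robot at the start, up to 0.45 rad off
- stamp_foot (a point): Centre of the underside of that stamp's foot (the printing face, 44 x 66 mm); z up the stamp, y along its long side, -x the label side
- stamp_front (a point): Middle of the foot's -x (label) side, 22 mm in front of the foot's centre and 6 mm up
- stamp_head (a joint): How far that stamp's head is pressed down: 0 = fully up, 0.016 m = at its stop. A spring holds it up: about 4 N starts it moving, about 10 N brings it to the stop
- field (a point): Centre of the printed rectangle on the form: thin black outline, 58 mm (x, up the slope) by 80 mm (y, to the left), the only closed one, low on the right; the printed ring 102 mm to its left is not meant. z points squarely out of the slope. Around it, above the form: a ledge 16 mm high with a pencil on it 60 mm or more down-slope, a spring clip up to 16 mm high 100 mm or more up-slope
- board_mid (a point): Middle of the upper face of the fixed wooden document stand's board, 210 mm up the slope (x) by 270 mm wide (y), rising 30 degrees away from the robot, z squarely out of it; the A5 form is fixed on it. The whole stand is turned up to 0.3 rad about the vertical
- tray: Fixed open wooden tray holding both stamps side by side, 90 mm (x) by 206 mm (y), walls 6 mm thick and 18 mm high, floor 6 mm above the desk; origin under its centre at desk height. The two stamps stand about 48 mm to either side of its centre along y; which one is on which side varies
- round_stamp_mid (a point): Round self-inking stamp of the same materials, 82 mm tall, head 38 mm and foot 44 mm in diameter; not to be used. Point on its axis half-way up
- glue_stick_mid (a point): White glue stick with a coloured band standing on the desk beyond the tray, 26 mm in diameter, 97 mm tall; leave alone. Point half-way up
- jar_clips_mid (a point): Glass jar of paper clips with a wooden lid, 70 mm in diameter, 64 mm tall, standing on the desk behind the stand's right corner; leave alone. Point half-way up
There are look-alikes about, which are no part of the job. What is shaped like the stamp but green or turquoise is not meant.

How it is judged:
By the outcome, as a careful person would: the job done as asked, in the order asked, and still so for the second after the job is handed in, with the robot touching nothing.
It also fails if it takes over 48 s, if anything falls off the work surface, if the arm or the gripper's body presses on something with over 40 N, if the wrist force passes 120 N, or if a joint passes its speed limit or range.

## Working session

There is one attempt and no reset: what is moved stays moved. The work goes in short steps, Python scripts to look and compute and a tool call to move; the robot and the scene stay as the last step left them, time stands still between calls to the robot, and variables do not carry over. Pictures are saved under pics/ and viewed, at most 10 in all, crops included, and the job is handed in when it is done.

Besides the shell and the picture viewer there is one more tool, called after "Request:" by a JSON object that holds its "name" and its "arguments". drive_tool: Moves the arm, as the interface text tells. Its arguments: {"type":"object","properties":{"steps":{"type":"string"}},"required":["steps"]}

```bash
mkdir -p pics; ls; python3 - <<'E'
from cell import bot
import cv2
for n in ("scene","top"):
    im=bot.get_image(n); cv2.imwrite(f"pics/{n}0.png",im[:,:,::-1])
    c=bot.camera_info(n); print(n,c)
s=bot.get_state(); print(s)
print(bot.tcp_to_grasp)
E
```

```text
pics
scene {'intrinsics': array([[450.20619298,   0.        , 256.23402097],
       [  0.        , 450.20619298, 198.05188246],
       [  0.        ,   0.        ,   1.        ]]), 'R': array([[-0.81119862, -0.58429562,  0.02356759],
       [-0.25615799,  0.31882591, -0.91254212],
       [ 0.52568041, -0.74628993, -0.40830313]]), 't': array([386.36218741, 230.34506428, 872.32029385])}
top {'intrinsics': array([[419.28121632,   0.        , 262.54378476],
       [  0.        , 419.28121632, 188.35934645],
       [  0.        ,   0.        ,   1.        ]]), 'R': array([[ 7.16072265e-03, -9.99974298e-01, -3.58278839e-04],
       [-9.97079473e-01, -7.11274920e-03, -7.60390292e-02],
       [ 7.60345265e-02,  9.01726874e-04, -9.97104778e-01]]), 't': array([ -73.19746703,  529.87405026, 1445.6792285 ])}
{'t': 0.1, 'joints': array([-1.31301857e+00,  8.74149393e-02,  1.75211085e-01,  1.65977532e+00,
        4.49992222e-06,  1.57076654e+00]), 'joint_velocities': array([-6.86448104e-04, -1.41768931e-03,  1.86199229e-03,  1.30352186e-03,
        1.41667659e-03, -7.47277061e-05]), 'joint_torque': array([-3.11900134e-03, -5.21558976e+01,  4.65655804e+01,  1.60133850e-02,
       -1.32463265e-04,  2.86392401e-05]), 'tcp_pos': array([ 140.16429727, -531.63839299,  230.64735566]), 'tool_rot': array([[ 9.66951295e-01,  2.54960987e-01, -2.97194687e-04],
       [ 2.54961160e-01, -9.66950617e-01,  1.14491140e-03],
       [ 4.53515469e-06, -1.18284666e-03, -9.99999300e-01]]), 'ft_force': array([-0.0526253 ,  0.593545  , -0.26840862]), 'wrist_torque': array([-0.03715735,  0.00793968, -0.00510627]), 'grasp_force': 0.0, 'finger_gap': 1.0005960259494142}
18.700000000000003
```

View pics/scene0.png

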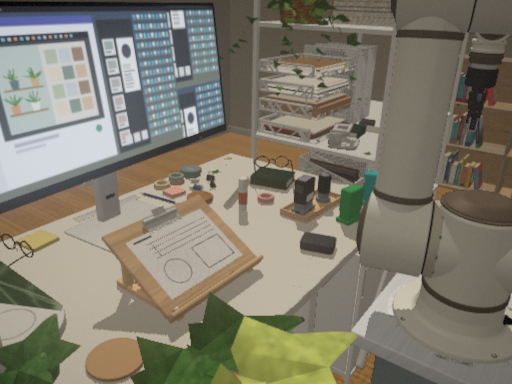

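View pics/top0.png

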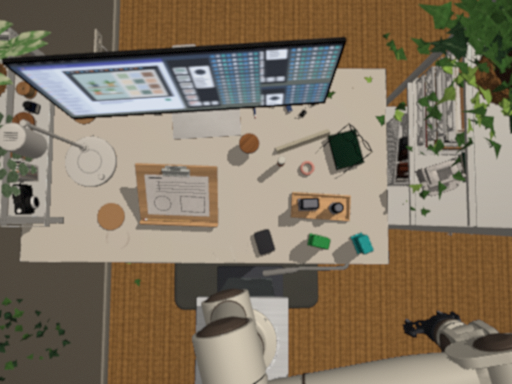

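```bash
python3 - <<'E'
import cv2
a=cv2.imread("pics/top0.png")[125:265,130:360]; cv2.imwrite("pics/t1.png",cv2.resize(a,None,fx=3.4,fy=3.4,interpolation=cv2.INTER_CUBIC))
a=cv2.imread("pics/scene0.png")[165:310,100:360]; cv2.imwrite("pics/s1.png",cv2.resize(a,None,fx=3,fy=3,interpolation=cv2.INTER_CUBIC))
E
```

```text
(no output)
```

View pics/t1.png

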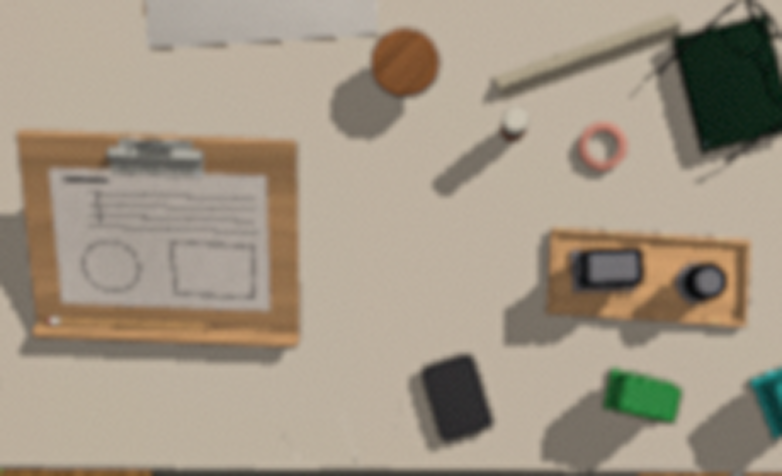

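View pics/s1.png

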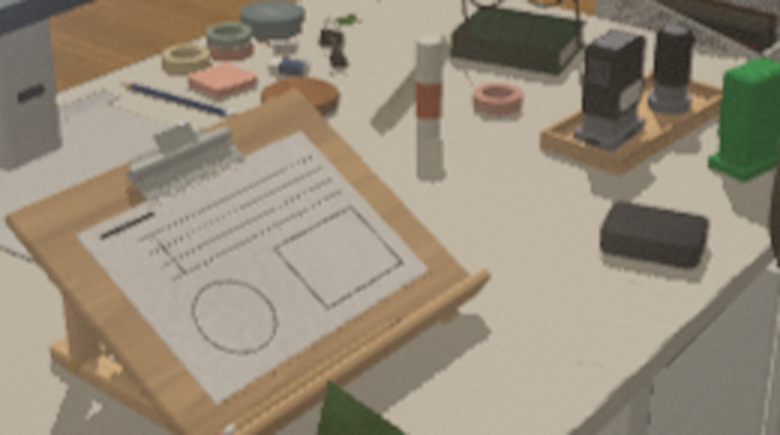

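```bash
cat >h.py <<'E'
import numpy as np, cv2
from cell import bot
def cam(n):
    c=bot.camera_info(n); return c["intrinsics"],c["R"],c["t"]
def ray(n,p):
    K,R,t=cam(n); d=R.T@np.linalg.solve(K,[p[0],p[1],1.]); return -R.T@t, d/np.linalg.norm(d)
def onz(n,p,z):
    o,d=ray(n,p); return o+d*(z-o[2])/d[2]
def tri(a,b):  # pixel in top, pixel in scene
    A=np.zeros((3,3)); B=np.zeros(3); L=[]
    for n,p in(("top",a),("scene",b)):
        o,d=ray(n,p); M=np.eye(3)-np.outer(d,d); A+=M; B+=M@o; L.append((o,M))
    X=np.linalg.solve(A,B); return X,[np.linalg.norm(M@(X-o)) for o,M in L]
def proj(n,X):
    K,R,t=cam(n); q=K@(R@np.asarray(X,float)+t); return q[:2]/q[2]
def up(im,x0,y0,x1,y1,f=6):
    return cv2.resize(im[y0:y1,x0:x1],None,fx=f,fy=f,interpolation=cv2.INTER_CUBIC)
def back(p,x0,y0,f=6): return (np.asarray(p,float)+.5)/f-.5+[x0,y0]
E
python3 - <<'E'
from h import *
T=cv2.imread("pics/top0.png");S=cv2.imread("pics/scene0.png")
Q={}
for n,im,b in(("top",T,(176,190,209,216)),("scene",S,(186,228,240,272))):
    u=cv2.cvtColor(up(im,*b),cv2.COLOR_BGR2GRAY)
    m=cv2.adaptiveThreshold(u,255,cv2.ADAPTIVE_THRESH_MEAN_C,cv2.THRESH_BINARY_INV,61,8)
    m=cv2.morphologyEx(m,cv2.MORPH_CLOSE,np.ones((9,9)))
    cs,_=cv2.findContours(m,cv2.RETR_EXTERNAL,cv2.CHAIN_APPROX_NONE)
    c=max(cs,key=lambda c:cv2.contourArea(cv2.convexHull(c)))
    q=cv2.approxPolyDP(cv2.convexHull(c),25,True)[:,0]
    # outer corners
    print(n,len(q),[np.round(back(p,*b[:2]),1).tolist() for p in q])
    v=cv2.cvtColor(u,cv2.COLOR_GRAY2BGR); cv2.drawContours(v,[c],-1,(0,0,255),1); 
    for p in q: cv2.circle(v,tuple(map(int,p)),4,(255,0,0),1)
    Q[n]=v
    b2=(295,190,352,224) if n=="top" else(284,170,336,222)
    w=up(im,*b2); Q[n+"s"]=cv2.convertScaleAbs(w,alpha=2)
H=max(v.shape[0] for v in Q.values())
f=lambda v:cv2.copyMakeBorder(v,0,320-v.shape[0],0,350-v.shape[1],cv2.BORDER_CONSTANT)
cv2.imwrite("pics/m1.png",cv2.resize(np.vstack([np.hstack([f(Q["top"]),f(Q["tops"])]),np.hstack([f(Q["scene"]),f(Q["scenes"])])]),(656,600)))
E
```

```text
top 4 [[179.2, 195.8], [203.9, 196.2], [204.8, 212.1], [180.9, 211.1]]
scene 4 [[216.6, 232.9], [234.1, 252.8], [208.6, 268.1], [190.2, 247.6]]
```

View pics/m1.png

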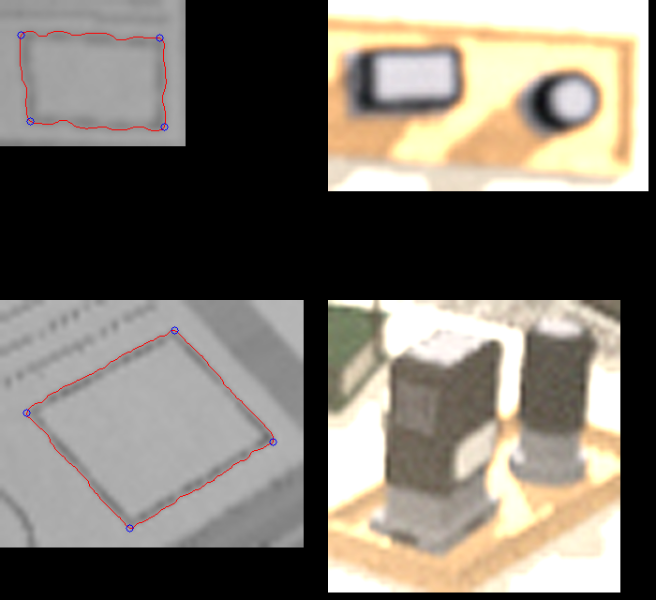

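```bash
python3 - <<'E'
from h import *
from scipy.spatial.transform import Rotation as Ro
T=cv2.imread("pics/top0.png");S=cv2.imread("pics/scene0.png")
# field: order BL? top: TL,TR,BR,BL ; scene: match TL(190),TR(216),BR(234),BL(208)
qt=np.array([[179.2,195.8],[203.9,196.2],[204.8,212.1],[180.9,211.1]])
qs=np.array([[190.2,247.6],[216.6,232.9],[234.1,252.8],[208.6,268.1]])
P=[]
for a,b in zip(qt,qs):
    X,e=tri(a,b); P.append(X); print(np.round(X,1),np.round(e,1))
P=np.array(P); C=P.mean(0); up_=(P[0]+P[1]-P[2]-P[3])/2; le=(P[0]+P[3]-P[1]-P[2])/2
print("field C",C.round(1),"up",up_.round(1),np.linalg.norm(up_),"left",le.round(1),np.linalg.norm(le))
print("slope",np.degrees(np.arctan2(up_[2],np.hypot(*up_[:2]))),"yaw up",np.degrees(np.arctan2(up_[1],up_[0])),"yaw left",np.degrees(np.arctan2(-le[0],le[1])))
def diag(q):
    h=[np.append(p,1) for p in q]; x=np.cross(np.cross(h[0],h[2]),np.cross(h[1],h[3])); return x[:2]/x[2]
print("diag",[v if isinstance(v,list) else v.round(1) for v in tri(diag(qt),diag(qs))])
# board outline yaw from the paper / wood: top view wood mask
# stamp top plates
for n,im,b in(("top",T,(295,190,352,224)),("scene",S,(284,170,336,222))):
    g=cv2.cvtColor(up(im,*b),cv2.COLOR_BGR2HSV)
    m=((g[:,:,1]<60)&(g[:,:,2]>62)&(g[:,:,2]<130)).astype(np.uint8)*255
    cs,_=cv2.findContours(m,cv2.RETR_EXTERNAL,cv2.CHAIN_APPROX_NONE)
    for c in cs:
        if cv2.contourArea(c)>400:
            r=cv2.minAreaRect(c); print(n,back(r[0],*b[:2]).round(1),np.round(np.array(r[1])/6,1),round(r[2],1))
            if n=="top":
                pts=[onz("top",p,104)[:2] for p in back(cv2.boxPoints(r),*b[:2])]
                print(np.round(pts,1).tolist())
E
```

```text
[498.8 210.7  71.8] [0.6 0.6]
[497.7 127.2  71.7] [1.1 1.1]
[445.6 128.2  39.6] [0.2 0.2]
[448.3 210.1  40.7] [0.3 0.3]
field C [472.6 169.1  55.9] up [51.3 -0.2 31.6] 60.23887037220033 left [ 1.9 82.7  0.6] 82.71161211840877
slope 31.60398299195565 yaw up -0.2696400274526261 yaw left -1.3497562054378263
diag [array([472.3, 169.8,  55.9]), [np.float64(0.6722010377006454), np.float64(0.6722010377006586)]]
top [320.  220.6] [50.8  5.7] -0.0
[[409.6, -175.2], [428.1, -175.2], [429.3, -341.8], [410.8, -341.7]]
top [338.5 207.2] [8.2 8.2] 42.7
[[462.8, -300.4], [482.6, -318.7], [464.5, -338.3], [444.7, -320.0]]
top [331.4 208.2] [10.5  5.7] 90.0
[[477.6, -286.9], [477.7, -305.5], [443.2, -305.3], [443.1, -286.7]]
top [304.5 207.5] [20.3 10.2] 32.1
[[465.1, -170.7], [493.5, -188.4], [458.5, -244.9], [430.2, -227.2]]
top [310.3 202.9] [ 9.1 15.1] 88.0
[[491.0, -201.5], [493.1, -251.2], [463.3, -252.2], [461.2, -202.5]]
scene [323.  214.2] [ 2.9 29.8] 57.1
scene [322.7 197.1] [13.6 10.4] 9.8
scene [304.9 204.7] [15.7 29.2] 56.5
scene [299.1 188.8] [7.1 9.2] 5.9
scene [317.2 180.2] [21.3 36.3] 90.0
scene [299.2 185.2] [31.2 31.3] 90.0
```

Request:
{"name": "drive_tool", "arguments": {"steps": "3.4 -1.7 0 0 0 0 1;3.4 -1.7 0 0 0 0 1;3.4 -1.7 0 0 0 0 1;3.4 -1.7 0 0 0 0 1;3.4 -1.7 0 0 0 0 1;3.4 -1.7 0 0 0 0 1;3.4 -1.7 0 0 0 0 1;3.4 -1.7 0 0 0 0 1;3.4 -1.7 0 0 0 0 1;3.3 -1.8 0 0 0 0 1;3.3 -1.8 0 0 0 0 1;3.3 -1.8 0 0 0 0 1"}}

```text
t: 1.3
tcp_pos: [479.9, -227.1, 231.0]
tool_rot: [[0.967, 0.255, -0.0], [0.255, -0.967, 0.0], [-0.0, -0.0, -1.0]]
ft_force: [-0.1, -0.1, -0.5]
finger_gap: 1.004
grasp_force: 0.0
```

Request:
{"name": "drive_tool", "arguments": {"steps": "0 0 0 0 0 -7.8 1;0 0 0 0 0 -7.8 1;0 0 0 0 0 -7.8 1;0 0 0 0 0 -7.8 1;0 0 0 0 0 -7.8 1;0 0 0 0 0 -7.8 1;0 0 0 0 0 -7.8 1;0 0 0 0 0 -7.8 1;0 0 0 0 0 -7.8 1;0 0 0 0 0 -7.4 1;0 0 0 0 0 0 1;0 0 0 0 0 0 1"}}

```text
t: 2.5
tcp_pos: [479.0, -228.4, 231.1]
tool_rot: [[-0.038, 0.999, -0.0], [0.999, 0.038, 0.0], [0.0, -0.0, -1.0]]
ft_force: [0.3, -0.0, -0.4]
finger_gap: 1.002
grasp_force: 0.0
```

```bash
cat >>h.py <<'E'
from scipy.spatial.transform import Rotation as Ro
def Rz(a): return Ro.from_euler('z',a,degrees=True).as_matrix()
DOWN=np.array([[0,1,0],[1,0,0],[0,0,-1.]])   # tool y along +x, tool x along +y
def go(p,R):
    s=bot.get_state(); A=s["tool_rot"]
    print("t",round(s["t"],2),"shift cm",(A.T@(np.asarray(p)-s["tcp_pos"])/10).round(2),"turn deg",Ro.from_matrix(A.T@R).as_rotvec(degrees=True).round(2),"f",s["ft_force"].round(1),"tcp",s["tcp_pos"].round(1),"gap",round(s["finger_gap"],3),"grip",round(s["grasp_force"],1))
E
python3 - <<'E'
from h import *
go([477.1,-226.9,60],Rz(2.4)@DOWN); print(bot.get_state()["joints"].round(2))
E
```

```text
t 2.5 shift cm [ 0.15 -0.18 17.11] turn deg [-0.02 -0.01 -0.25] f [ 0.3 -0.  -0.4] tcp [ 479.  -228.4  231.1] gap 1.002 grip 0.0
[-0.44  0.04  0.13  1.66 -0.    1.09]
```

Request:
{"name": "drive_tool", "arguments": {"steps": "0.15 -0.2 2 0 0 0 1;0 0 3 0 0 0 1;0 0 3 0 0 0 1;0 0 3 0 0 0 1;0 0 2 0 0 0 1;0 0 2 0 0 0 1;0 0 1.5 0 0 0 1;0 0 0.6 0 0 0 1;0 0 0 0 0 0 1"}}

```text
t: 3.4
tcp_pos: [476.7, -226.9, 59.8]
tool_rot: [[-0.04, 0.999, -0.001], [0.999, 0.04, 0.0], [0.0, -0.001, -1.0]]
ft_force: [0.2, 0.6, -0.2]
finger_gap: 1.0
grasp_force: 0.0
```

Request:
{"name": "drive_tool", "arguments": {"steps": "0 0 0 0 0 0 -1;0 0 0 0 0 0 -1;0 0 0 0 0 0 -1;0 0 0 0 0 0 -1;0 0 0 0 0 0 -1;0 0 0 0 0 0 -1;0 0 0 0 0 0 -1;0 0 0 0 0 0 -1"}}

```text
t: 4.2
tcp_pos: [477.3, -227.1, 60.6]
tool_rot: [[-0.041, 0.999, 0.001], [0.999, 0.041, -0.0], [-0.0, 0.001, -1.0]]
ft_force: [1.4, 0.3, 3.2]
finger_gap: 0.441
grasp_force: 63.5
```

Request:
{"name": "drive_tool", "arguments": {"steps": "0 0 -0.5 0 0 0 -1;0 0 -1.5 0 0 0 -1;0 0 -3 0 0 0 -1;0 0 -3 0 0 0 -1;0 0 -3 0 0 0 -1;0 0 -3 0 0 0 -1;0 0 -1 0 0 0 -1;0 0 0 0 0 0 -1"}}

```text
t: 5.0
tcp_pos: [477.4, -227.2, 211.7]
tool_rot: [[-0.041, 0.999, 0.002], [0.999, 0.041, -0.001], [-0.001, 0.002, -1.0]]
ft_force: [1.3, -0.1, -1.2]
finger_gap: 0.44
grasp_force: 63.0
```

Request:
{"name": "drive_tool", "arguments": {"steps": "2 -0.3 0 0 0 0 -1;3 -0.4 0 0 0 0 -1;3.5 -0.5 0 0 0 0 -1;3.5 -0.5 0 0 0 0 -1;3.5 -0.5 0 0 0 0 -1;3.5 -0.5 0 0 0 0 -1;3.5 -0.5 0 0 0 0 -1;3.5 -0.5 0 0 0 0 -1;3.5 -0.5 0 0 0 0 -1;3.5 -0.5 0 0 0 0 -1;3.5 -0.5 0 0 0 0 -1;3 -0.3 0 0 0 0 -1"}}

```text
t: 6.2
tcp_pos: [404.5, 166.7, 208.4]
tool_rot: [[-0.042, 0.999, -0.002], [0.999, 0.042, -0.001], [-0.001, -0.002, -1.0]]
ft_force: [1.4, -0.3, -1.1]
finger_gap: 0.433
grasp_force: 62.9
```

Request:
{"name": "drive_tool", "arguments": {"steps": "0 0 0 -5 0 1 -1;0 0 0 -5 0 1 -1;0 0 0 -5 0 1 -1;0 0 0 -5 0 1 -1;0 0 0 -5 0 0 -1;0 0 0 -5 0 0 -1;0 0 0 0 0 0 -1;0 0 0 0 0 0 -1"}}

```text
t: 7.0
tcp_pos: [405.0, 165.4, 209.1]
tool_rot: [[0.026, 0.867, 0.498], [1.0, -0.028, -0.003], [0.012, 0.497, -0.867]]
ft_force: [0.8, 0.3, -1.3]
finger_gap: 0.436
grasp_force: 62.9
```

```bash
cat >>h.py <<'E'
RF=Rz(-1.6)@Ro.from_euler('y',-30,degrees=True).as_matrix()@DOWN
F=np.array([472.5,169.4,55.9]); N=-RF[:,2]
E
python3 - <<'E'
from h import *
go(F+N*(54.6+30),RF)
E
```

```text
t 7.0 shift cm [ 0.49 -1.81  8.18] turn deg [-0.17 -0.63 -0.24] f [ 0.8  0.3 -1.3] tcp [405.  165.4 209.1] gap 0.436 grip 62.9
```

Request:
{"name": "drive_tool", "arguments": {"steps": "0.2 -0.9 2 0 0 0 -1;0.2 -0.9 2 -0.2 -0.6 -0.2 -1;0.1 0 2 0 0 0 -1;0 0 1.5 0 0 0 -1;0 0 0.7 0 0 0 -1;0 0 0 0 0 0 -1;0 0 0 0 0 0 -1"}}

```text
t: 7.7
tcp_pos: [431.6, 170.2, 130.7]
tool_rot: [[0.03, 0.864, 0.502], [1.0, -0.026, -0.014], [0.001, 0.502, -0.865]]
ft_force: [-0.3, -0.1, -1.1]
finger_gap: 0.442
grasp_force: 63.0
```

```bash
python3 - <<'E'
from h import *
go(F+N*(54.6+30),RF)
S=bot.get_image("scene")[:,:,::-1];T=bot.get_image("top")[:,:,::-1]
cv2.imwrite("pics/S2.png",S);cv2.imwrite("pics/T2.png",T)
# predicted outlines of foot underside
s=bot.get_state(); A=s["tool_rot"]; c=s["tcp_pos"]+A[:,2]*54.6
def ov(n,im,b,f):
    v=up(im,*b,f)
    for cc,h,col,dx,dy in((c,0,(0,0,255),22,33),(c,12,(0,160,255),22,33),(c,98,(0,255,255),19,30)):
        P=[cc-A[:,2]*h+A[:,1]*x+A[:,0]*y for x,y in((dx,dy),(dx,-dy),(-dx,-dy),(-dx,dy))]
        q=np.array([(proj(n,p)-b[:2]+.5)*f-.5 for p in P]).astype(int); cv2.polylines(v,[q],True,col,1)
    P=[F+RF[:,1]*x+RF[:,0]*y for x,y in((29,40),(29,-40),(-29,-40),(-29,40))]
    q=np.array([(proj(n,p)-b[:2]+.5)*f-.5 for p in P]).astype(int); cv2.polylines(v,[q],True,(0,255,0),1)
    return v
a=ov("scene",S,(150,170,270,290),5); cv2.imwrite("pics/S3.png",a)
b=ov("top",T,(165,170,225,230),3); 
cv2.imwrite("pics/S3.png",np.hstack([a,cv2.copyMakeBorder(b,0,600-b.shape[0],0,0,cv2.BORDER_CONSTANT)]))
E
```

```text
t 7.7 shift cm [ 0.04 -0.2   0.07] turn deg [ 0.14 -0.   -0.13] f [-0.3 -0.1 -1.1] tcp [431.6 170.2 130.7] gap 0.442 grip 63.0
```

View pics/S3.png

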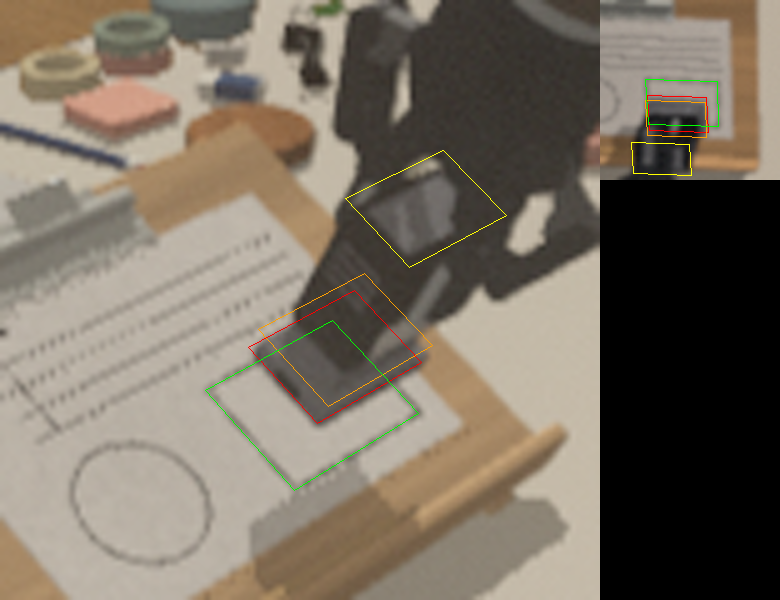

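Request:
{"name": "drive_tool", "arguments": {"steps": "0 -0.1 0.6 0.1 0 -0.1 -1;0 -0.1 0.6 0 0 0 -1;0 0 0.6 0 0 0 -1;0 0 0.6 0 0 0 -1;0 0 0.3 0 0 0 -1;0 0 0 0 0 0 -1;0 0 0 0 0 0 -1"}}

```text
t: 8.5
tcp_pos: [443.2, 169.9, 106.1]
tool_rot: [[0.028, 0.865, 0.501], [1.0, -0.024, -0.014], [0.0, 0.501, -0.865]]
ft_force: [-0.4, -0.2, -1.8]
finger_gap: 0.437
grasp_force: 63.0
```

```bash
python3 - <<'E'
from h import *
go(F+N*54.6,RF)
S=bot.get_image("scene")[:,:,::-1]
s=bot.get_state(); A=s["tool_rot"]; c=s["tcp_pos"]+A[:,2]*54.6
b=(180,215,250,285);f=8;n="scene"
v=cv2.convertScaleAbs(up(S,*b,f),alpha=1.5)
for P,col in(([c+A[:,1]*x+A[:,0]*y for x,y in((22,33),(22,-33),(-22,-33),(-22,33))],(0,0,255)),([F+RF[:,1]*x+RF[:,0]*y for x,y in((29,40),(29,-40),(-29,-40),(-29,40))],(0,255,0))):
    q=np.array([(proj(n,p)-b[:2]+.5)*f-.5 for p in P]).astype(int); cv2.polylines(v,[q],True,col,1)
cv2.imwrite("pics/S4.png",v)
E
```

```text
t 8.5 shift cm [0.03 0.03 0.35] turn deg [ 0.08 -0.02 -0.01] f [-0.4 -0.2 -1.8] tcp [443.2 169.9 106.1] gap 0.437 grip 63.0
```

View pics/S4.png

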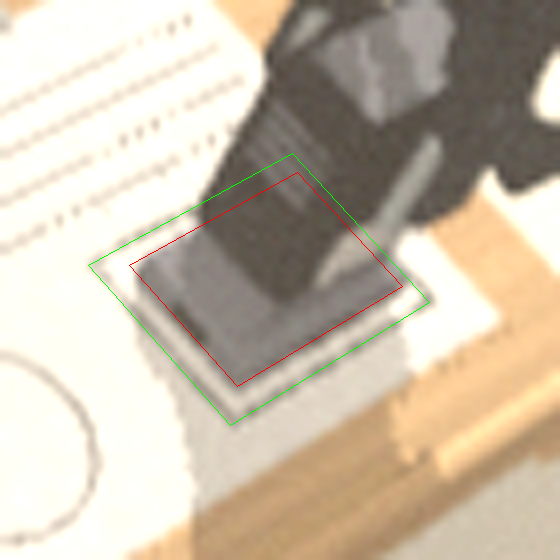

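Request:
{"name": "drive_tool", "arguments": {"steps": "0 0 0.1 0 0 0 -1;0 0 0.1 0 0 0 -1;0 0 0.1 0 0 0 -1;0 0 0 0 0 0 -1;0 0 0 0 0 0 -1"}}

```text
t: 9.05
tcp_pos: [444.8, 170.0, 103.8]
tool_rot: [[0.028, 0.865, 0.501], [1.0, -0.024, -0.013], [0.001, 0.502, -0.865]]
ft_force: [-3.5, -0.2, 2.6]
finger_gap: 0.44
grasp_force: 63.7
```

Request:
{"name": "drive_tool", "arguments": {"steps": "0 0 0.1 0 0 0 -1;0 0 0.1 0 0 0 -1;0 0 0 0 0 0 -1;0 0 0 0 0 0 -1"}}

```text
t: 9.45
tcp_pos: [445.8, 169.9, 101.9]
tool_rot: [[0.028, 0.865, 0.501], [1.0, -0.024, -0.013], [0.001, 0.502, -0.865]]
ft_force: [-4.2, 0.5, 3.2]
finger_gap: 0.44
grasp_force: 63.9
```

Request:
{"name": "drive_tool", "arguments": {"steps": "0 0 0.2 0 0 0 -1;0 0 0.2 0 0 0 -1;0 0 0.2 0 0 0 -1;0 0 0.2 0 0 0 -1;0 0 0.2 0 0 0 -1;0 0 0.1 0 0 0 -1;0 0 0 0 0 0 -1"}}

```text
t: 10.15
tcp_pos: [451.3, 169.8, 92.2]
tool_rot: [[0.028, 0.865, 0.501], [1.0, -0.024, -0.013], [0.001, 0.501, -0.865]]
ft_force: [-6.8, 1.2, 6.1]
finger_gap: 0.439
grasp_force: 64.4
```

Request:
{"name": "drive_tool", "arguments": {"steps": "0 0 0.1 0 0 0 -1;0 0 0.1 0 0 0 -1;0 0 0.1 0 0 0 -1;0 0 0 0 0 0 -1"}}

```text
t: 10.55
tcp_pos: [452.1, 169.9, 91.1]
tool_rot: [[0.027, 0.865, 0.501], [1.0, -0.024, -0.013], [0.001, 0.501, -0.865]]
ft_force: [-31.7, 0.6, 25.7]
finger_gap: 0.435
grasp_force: 67.4
```

Request:
{"name": "drive_tool", "arguments": {"steps": "0 0 0 0 0 0 -1;0 0 -0.2 0 0 0 -1;0 0 -0.2 0 0 0 -1;0 0 -0.3 0 0 0 -1;0 0 -0.3 0 0 0 -1;0 0 -0.3 0 0 0 -1;0 0 -0.3 0 0 0 -1;0 0 -0.3 0 0 0 -1;0 0 -0.5 0 0 0 -1;0 0 -1 0 0 0 -1;0 0 -2 0 0 0 -1;0 0 -3 0 0 0 -1"}}

```text
t: 11.75
tcp_pos: [409.5, 170.0, 161.4]
tool_rot: [[0.029, 0.866, 0.499], [1.0, -0.024, -0.016], [-0.002, 0.499, -0.867]]
ft_force: [0.3, 0.8, -1.1]
finger_gap: 0.435
grasp_force: 62.8
```

Request:
{"name": "drive_tool", "arguments": {"steps": "0 0 -3 0 0 0 -1;0 0 -2 0 0 0 -1;0 0 0 5 0 -1 -1;0 0 0 5 0 -1 -1;0 0 0 5 0 -1 -1;0 0 0 5 0 -1 -1;0 0 0 5 0 0 -1;0 0 0 5 0 0 -1;0 0 0 0 0 0 -1;0 0 0 0 0 0 -1"}}

```text
t: 12.75
tcp_pos: [385.8, 171.3, 205.3]
tool_rot: [[-0.037, 0.999, 0.002], [0.999, 0.037, -0.024], [-0.024, 0.001, -1.0]]
ft_force: [-0.4, -0.1, -0.7]
finger_gap: 0.436
grasp_force: 63.0
```

```bash
python3 - <<'E'
from h import *
go([477.2,-227,211],Rz(2.4)@DOWN)
S=bot.get_image("scene")[:,:,::-1]
cv2.imwrite("pics/S5.png",up(S,140,150,290,290,5)[:600])
E
```

```text
t 12.75 shift cm [-40.14   7.67   0.42] turn deg [ 0.07  1.4  -0.28] f [-0.4 -0.1 -0.7] tcp [385.8 171.3 205.3] gap 0.436 grip 63.0
```

View pics/S5.png

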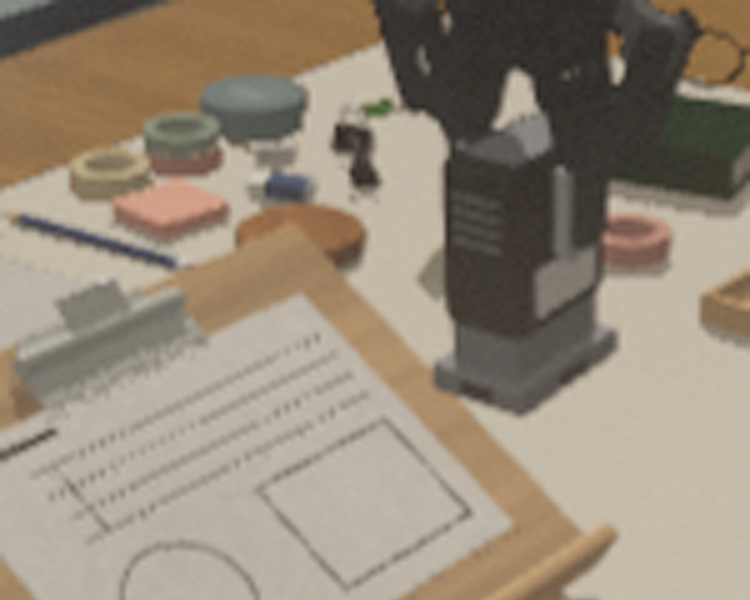

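Request:
{"name": "drive_tool", "arguments": {"steps": "0 0 0 0 1.4 -0.3 -1;-2 0.4 0 0 0 0 -1;-3.5 0.7 0 0 0 0 -1;-3.5 0.7 0 0 0 0 -1;-3.5 0.7 0 0 0 0 -1;-3.5 0.7 0 0 0 0 -1;-3.5 0.7 0 0 0 0 -1;-3.5 0.7 0 0 0 0 -1;-3.5 0.7 0 0 0 0 -1;-3.5 0.7 0 0 0 0 -1;-3.5 0.7 0 0 0 0 -1;-3.5 0.7 0 0 0 0 -1"}}

```text
t: 14.0
tcp_pos: [475.0, -196.2, 206.3]
tool_rot: [[-0.043, 0.999, 0.004], [0.999, 0.043, 0.0], [0.0, 0.004, -1.0]]
ft_force: [1.3, -0.0, -1.9]
finger_gap: 0.436
grasp_force: 62.9
```

Request:
{"name": "drive_tool", "arguments": {"steps": "-2 0.3 0 0 0 0 -1;-0.7 0 0 0 0 0 -1;0 0 0 0 0 0 -1;0 0 0 0 0 0 -1"}}

```text
t: 14.4
tcp_pos: [479.1, -221.0, 205.7]
tool_rot: [[-0.043, 0.999, 0.001], [0.999, 0.043, 0.001], [0.001, 0.002, -1.0]]
ft_force: [0.6, -0.2, -2.1]
finger_gap: 0.437
grasp_force: 62.9
```

```bash
python3 - <<'E'
from h import *
go([477.3,-227.1,60.6],Rz(2.4)@DOWN)
E
```

```text
t 14.4 shift cm [-0.62 -0.23 14.51] turn deg [ 0.09 -0.05  0.08] f [ 0.6 -0.2 -2.1] tcp [ 479.1 -221.   205.7] gap 0.437 grip 62.9
```

Request:
{"name": "drive_tool", "arguments": {"steps": "-0.6 -0.2 1 0 0 0 -1;0 0 2.5 0 0 0 -1;0 0 3 0 0 0 -1;0 0 3 0 0 0 -1;0 0 2.5 0 0 0 -1;0 0 1.2 0 0 0 -1;0 0 0.6 0 0 0 -1;0 0 0.2 0 0 0 -1;0 0 0.1 0 0 0 -1;0 0 0.1 0 0 0 -1;0 0 0 0 0 0 -1;0 0 0 0 0 0 -1"}}

```text
t: 15.6
tcp_pos: [478.0, -227.9, 63.7]
tool_rot: [[-0.043, 0.999, 0.001], [0.999, 0.043, 0.001], [0.001, 0.001, -1.0]]
ft_force: [-0.5, -0.3, -2.1]
finger_gap: 0.436
grasp_force: 62.9
```

Request:
{"name": "drive_tool", "arguments": {"steps": "0 0 0.1 0 0 0 -1;0 0 0.1 0 0 0 -1;0 0 0 0 0 0 -1;0 0 0 0 0 0 -1"}}

```text
t: 16.0
tcp_pos: [477.8, -227.8, 61.1]
tool_rot: [[-0.043, 0.999, 0.0], [0.999, 0.043, 0.001], [0.001, 0.0, -1.0]]
ft_force: [0.7, -0.6, -1.0]
finger_gap: 0.443
grasp_force: 63.0
```

Request:
{"name": "drive_tool", "arguments": {"steps": "0 0 0.05 0 0 0 -1;0 0 0 0 0 0 -1;0 0 0 0 0 0 -1"}}

```text
t: 16.3
tcp_pos: [477.8, -227.8, 61.1]
tool_rot: [[-0.043, 0.999, 0.001], [0.999, 0.043, 0.001], [0.001, 0.001, -1.0]]
ft_force: [-2.6, 1.2, 3.5]
finger_gap: 0.436
grasp_force: 63.4
```

Contact with the tray floor. Releasing slowly, then going up.

Request:
{"name": "drive_tool", "arguments": {"steps": "0 0 0 0 0 0 -0.1;0 0 0 0 0 0 0.1;0 0 0 0 0 0 0.3;0 0 0 0 0 0 0.6;0 0 0 0 0 0 1;0 0 0 0 0 0 1;0 0 0 0 0 0 1;0 0 0 0 0 0 1"}}

```text
t: 17.1
tcp_pos: [477.8, -227.8, 60.7]
tool_rot: [[-0.043, 0.999, 0.0], [0.999, 0.043, 0.001], [0.001, 0.0, -1.0]]
ft_force: [0.5, 0.2, 0.2]
finger_gap: 1.002
grasp_force: 0.0
```

Request:
{"name": "drive_tool", "arguments": {"steps": "0 0 -1 0 0 0 1;0 0 -2 0 0 0 1;0 0 -3 0 0 0 1;0 0 -3 0 0 0 1;0 0 -3 0 0 0 1;0 0 -3 0 0 0 1;0 -3 0 0 0 0 1;0 -4 0 0 0 0 1;0 -4 0 0 0 0 1;0 -4 0 0 0 0 1;0 0 0 0 0 0 1;0 0 0 0 0 0 1"}}

```text
t: 18.3
tcp_pos: [327.6, -234.6, 211.8]
tool_rot: [[-0.041, 0.999, 0.002], [0.999, 0.041, -0.0], [-0.0, 0.002, -1.0]]
ft_force: [0.7, 0.1, -0.3]
finger_gap: 1.0
grasp_force: 0.0
```

```bash
python3 - <<'E'
from h import *
go([477.3,-227.1,60.6],Rz(2.4)@DOWN)
S=bot.get_image("scene")[:,:,::-1];T=bot.get_image("top")[:,:,::-1]
a=up(S,180,165,350,290,4)[:,:680]; b=up(T,230,125,360,235,3)[:]
cv2.imwrite("pics/E.png",cv2.resize(np.hstack([a,cv2.copyMakeBorder(b,0,500-b.shape[0],0,0,cv2.BORDER_CONSTANT)]),(800,374)))
E
```

```text
t 18.3 shift cm [ 0.14 14.95 15.15] turn deg [ 0.14  0.03 -0.03] f [ 0.7  0.1 -0.3] tcp [ 327.6 -234.6  211.8] gap 1.0 grip 0.0
```

View pics/E.png

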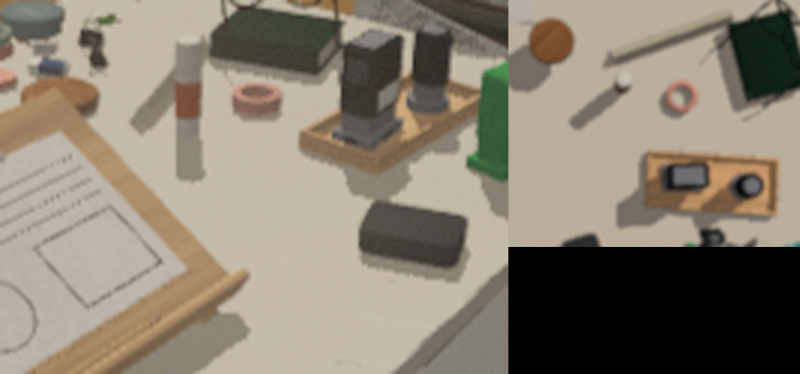

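Both stamps stand upright in the tray, the head is up, and the glue stick and jar are where they were.

```bash
python3 -c "
from cell import bot
print(bot.hand_in())"
```

```text
the job is handed in; nothing more can be done
None
```

I pressed the rectangular stamp on the printed rectangle to what the force reading showed as its stop, with the label side down-slope. I then stood it back in the tray and handed the job in at about 18 s; the camera pictures showed no ink mark, so the print itself is unconfirmed.

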